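# Test the freewheel of a torque stand

### The arm

A 6-joint arm with a two-finger parallel gripper is mounted at the origin on a cart in front of the work surface, level with it; the furniture and walls round the work are solid. World frame = base frame: x ahead of the robot, y to its left, z up, the work surface at z = 0. Lengths are in mm, angles in degrees, forces in N, time in s.
With the tool pointing down it reaches from about 375 to 925 mm from the base axis. Payload 5.7 kg.
Tool frame: the origin (TCP) lies midway between the tips of the shut fingers; the grasp point (between the pads) lies 19 mm behind it; x points along the fingers, y is the direction in which the jaws open and shut, and the axes are right-handed (so a half turn about x gives the same grasp; the last joint's range is limited). The gripper opens to 85 mm and grips with 20 to 120 N. Pads are 22 mm wide; open, the fingers measure 114 mm over their backs; the gripper's body (76 mm by 85 mm) begins 54 mm behind the grasp point. The pads swing forward as they close: fully open they stand 13 mm farther back than shut.
Start: joints at [69.265, 20.558, 86.54, -0, 72.909, -6.595], TCP at [146.576, 581.789, 231.267] pointing down, gripper open.
Joint ranges: [-170.27, 170.27], [-57.76, 135], [12.27, 136.19], [-55.21, 235.2], [11.17, 155.16], [-170.74, 170.74]. Speed limits (degrees/s): [136.94, 136.94, 180, 180, 180, 180].

### API

Orientations are given as [roll, pitch, yaw] about the fixed x, y, z axes, in that order (R = Rz(yaw) Ry(pitch) Rx(roll)).
In Python, from plant import arm, imaging, workorder gives the robot as it stands.
- The arm moves only by the tool apply_moves, never from a script. Its argument "moves" is a list of rows, each an object with "xyz": the shift along the tool's x, y, z in cm, a list of three; "spin": the turn about the tool's x in degrees; "claw": the finger opening in cm, from 0 to 8.54. In form: [{"xyz": [x, y, z], "spin": spin, "claw": claw}, ...]. A call has 1 to 10 rows; each row is the pose to reach, as a shift and turn from the pose measured when the call began, along the tool's axes at that moment; what a row does not reach only later rows make up. A row lasts 1/8 s, in which the tool goes at most 62.5 mm and 10.7 degrees, less where a joint would pass 70% of its speed; a pose out of reach is approached as far as the arm can. A call with a gripper value outside its range is refused whole. The fingers move at their own pace and stop on an object; the grip force is fixed at half the most. Time passes only in rows, so rows that repeat a pose let the fingers close. It gives the time, the measured TCP pose, the force and the opening at its end, in the units of the state.
- arm.get_obs(): the state, without advancing time (a new reading comes with each control period).
- imaging.snapshot(name): name is "scene" or "top" or "wrist"; returns a dict with "color" (480x640x3 uint8, red, green, blue), "range_z" (480x640 float32, mm along the optical axis (not along the pixel's ray), 0 where there is no reading), "fx", "fy", "cx", "cy" (pixels), "D" ([k1, k2, p1, p2, k3] as OpenCV has them; the pictures are not rectified), "rvec" (rotation vector, rad) and "tvec" (3), from world to camera coordinates, as OpenCV has them. Camera axes: x right, y down, z forward; pixel columns grow to the right and rows downward; lengths in mm; the calibration is good to about 2 mm. A picture is of the moment at which its call begins.
- workorder.sign_off(): hands the job in, once; it reports no verdict.
The state is a dict: "clock": time; "qpos": joint angles; "joint_vel": joint speeds; "joint_torque": joint torques, N m; "ee_pos": TCP position; "orientation": TCP orientation; "ft_force": force on the tool from outside, world axes, zero at the start; "torque": the same for the moment, N m; "opening": finger opening in mm.
Only numpy, scipy, OpenCV 4.12 (cv2) and the standard library are available. Lean on these libraries where they do the work, as an engineer would, in place of code of your own. Each camera call takes 0.05 s, during which the arm holds its last target.

### The job

Take the steel plate with the orange handle off the sloping rest, turn it so that its three holes line up with the three pins of the torque stand's hub, and lower it gently until it lies flat on the hub. Then test the freewheel through the handle: turn the plate counter-clockwise (seen from above) by a good sixth of a turn, while the pointer stays at its zero mark; then turn it clockwise until the pointer stands in the green band, never as far as the red, and keep it there for about a second. At last turn it back until the pointer is at zero again and let go, with the plate still flat on the hub and the oil bottle, brush and insert tray left where they were.

Things in the scene. Friction and masses are not known exactly. Their poses are not given: they have to be found in the camera images.
- drive_plate: loose steel plate 100x100x8 mm, 0.26 kg; origin: centre of its underside, z towards the handle. Orange handle on the centre: 44 mm along x, 14 mm thick along y (grip across this), rising 8 to 50 mm above the origin. Three 15 mm through holes 36 mm from the centre, at 90, 210, 330 deg counter-clockwise from x. Starts on the rest, z tilted 30 deg from vertical towards the robot, x up the slope.
- rest: fixed sloping rest, 122x120 mm, 90 mm high; origin: centre of its underside. A blue board rises at 30 deg away from the robot (along the rest's x axis), with an 11 mm lip at its lower edge on which the plate stands. Place and yaw vary; it may change sides with the stand.
- stand: fixed torque stand; origin: centre of its underside. Round grey base, 200 mm diameter, with a white dial (top at 12.5 mm) that has a black zero mark, a green band (gauge 0.45 to 0.75 rad) and a red band (from 0.95 rad). In the middle the gauge ring and above it the hub.
- hub_top (a point): centre of the flat top face of the hub (aluminium disc, 100 mm diameter), 40 mm above the table; axes turn with the hub, z up on its axis. Three pins, 9 mm diameter, 16 mm high, tapered tips, stand 36 mm from it at 90, 210, 330 deg counter-clockwise from x. Starting angle varies. With holes over pins (any of 3 ways) the plate lies flat on this face.
- hub_mark (a point): outer end of the hub's red line: on the rim of its top face, 50 mm from hub_top along x. Seen from above the hub runs free counter-clockwise without end, clicking every 15 deg (friction about 0.03 N m); clockwise, after up to 15 deg of play, its pawl grips the gauge ring and takes it along one to one.
- gauge (a joint): angle of gauge ring and orange pointer, rad: 0 = at rest on the zero mark; grows as the hub drags it clockwise (seen from above) against a spring (0.045 N m at 0, 0.135 N m at 0.6); stop at 1.25. Let loose it springs back to 0 and turns the hub back with it. Green band 0.45 to 0.75, red from 0.95.
- oil_bottle: white dosing bottle with orange tip, 38 mm diameter, 105 mm high, loose, standing; origin: centre of its underside. Leave alone.
- brush: flat dusting brush with wooden handle, 24x168x10 mm, loose, lying; origin: centre of its underside. Leave alone.
- tray: small black tray of brass inserts, 62x90x22 mm, loose; origin: centre of its underside. Leave alone.
There are look-alikes about, which are no part of the job. What is shaped like the drive_plate but blue or purple is not meant.

How it is judged (in metres and radians):
On the way, in this order (a step that is already met when the one before it is completed fails the run):
1. the plate lies flat on the hub with the pins in its holes (z of drive_plate in the frame of hub_top below 0.003 m and horizontal distance between drive_plate and hub_top below 0.005 m and angle between drive_plate's own z axis and vertical below 0.05 rad), for 0.2 s.
2. with the plate seated, the hub has been turned counter-clockwise by a sixth of a turn (50 degrees or more count) and the pointer stands at zero (all of step 1 and distance of hub_mark from where it was at the start of the episode above 0.042 m and value of joint gauge below 0.08 rad), for 0.1 s.
3. with the plate seated, turned clockwise so that the pointer stands in the green band for 0.7 s (all of step 1 and value of joint gauge between 0.45 and 0.75 rad), for 0.7 s.
At the end, for the whole second after the job is handed in: The plate lies released and at rest flat on the hub (its underside within 3 mm of the hub's top, within 5 mm of the hub's axis, level within 3 degrees), and the pointer is back at zero (gauge under 0.06 rad) (all of step 1 and value of joint gauge below 0.06 rad and linear speed of drive_plate below 0.02 m/s and contact force between the fingers and drive_plate below 0.1 N); the robot touches nothing.
It fails at once if the pointer goes into the red band (value of joint gauge above 0.95 rad).
It fails at once if the plate is dropped or rammed on the stand (over 80 N) (contact force between drive_plate and stand above 80 N).
It fails at once if the oil bottle is moved by more than 30 mm or tipped over (distance of oil_bottle from where it was at the start of the episode above 0.03 m or angle between oil_bottle's own z axis and vertical above 0.5 rad).
It fails at once if the brush is moved by more than 30 mm (distance of brush from where it was at the start of the episode above 0.03 m).
It fails at once if the insert tray is moved by more than 30 mm (distance of tray from where it was at the start of the episode above 0.03 m).
It also fails if it takes over 61 s, if anything falls off the work surface, if the arm or the gripper's body presses on something with over 40 N, if the wrist force passes 120 N, or if a joint passes its speed limit or range.

## Working session

There is one attempt and no reset: what is moved stays moved. The work goes in short steps, Python scripts to look and compute and a tool call to move; the robot and the scene stay as the last step left them, time stands still between calls to the robot, and variables do not carry over. Pictures are saved under pics/ and viewed, and the job is handed in when it is done.

Besides the shell and the picture viewer there is one more tool, called after "Emit:" as name(argument=value, ...), one argument or row to a line, values as JSON. apply_moves: Moves the arm, as the interface text tells. Its arguments: {"type":"object","properties":{"moves":{"type":"array","items":{"type":"object","properties":{"xyz":{"type":"array","items":{"type":"number"}},"spin":{"type":"number"},"claw":{"type":"number"}}}}},"required":["moves"]}

```bash
ls; mkdir -p pics; python3 - <<'E'
from plant import arm, imaging, workorder
import cv2,pickle
print(arm.get_obs())
for n in ["scene","top","wrist"]:
    s=imaging.snapshot(n)
    pickle.dump(s,open(f"{n}0.pkl","wb"))
    cv2.imwrite(f"pics/{n}0.png",s["color"][:,:,::-1])
    print(n,s["fx"],s["fy"],s["cx"],s["cy"],s["D"],s["rvec"],s["tvec"])
E
```

```text
pics
{'clock': 0.0, 'qpos': array([ 6.92654205e+01,  2.05977739e+01,  8.66019540e+01,  1.37255391e-03,
        7.29092533e+01, -6.59425442e+00]), 'joint_vel': array([-0.02431646, -0.05387233,  0.01166158, -0.05048396,  0.04360927,
        0.05478215]), 'joint_torque': array([ 2.28152217e-03, -5.27632999e+01, -2.78622508e+01, -1.10160039e-05,
        1.34186901e-02,  4.01733473e-06]), 'ee_pos': array([146.3180354 , 581.14904842, 230.43557664]), 'orientation': array([ -97.28355746,   89.89101088, -111.42428713]), 'ft_force': array([ 0.19697453, -0.14387742,  0.54265341]), 'torque': array([ 0.01978661, -0.03092622,  0.04241459]), 'opening': 85.53628948327379}
scene 518.2767172915875 518.2767172915875 318.1064728719919 247.76391626381576 [-0.04596915  0.          0.          0.          0.        ] [ 1.99417    -0.91077151  0.45982622] [-376.20685281  305.82084283  929.34401945]
top 530.7321243623335 530.7321243623335 314.0740364440923 239.87770107357855 [0.04514195 0.         0.         0.         0.        ] [ 2.10809136 -2.14856227  0.19617066] [   1.35523041  583.62945228 1062.73379638]
wrist 402.6219622740124 402.6219622740124 326.3732645161639 241.24071503443813 [0.01357472 0.         0.         0.         0.        ] [-2.2862706  -1.78303725 -0.25883936] [-599.37419588  -37.58442601  379.50947078]
```

View pics/scene0.png

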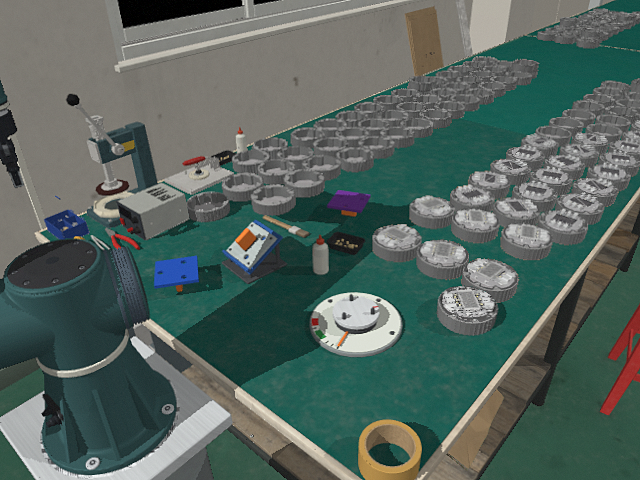

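View pics/top0.png

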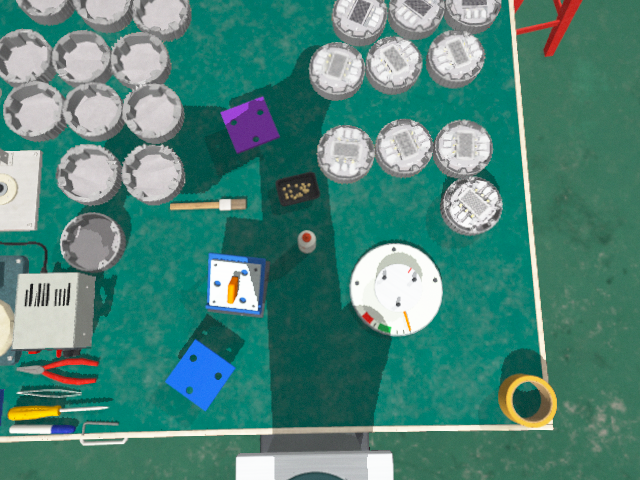

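View pics/wrist0.png

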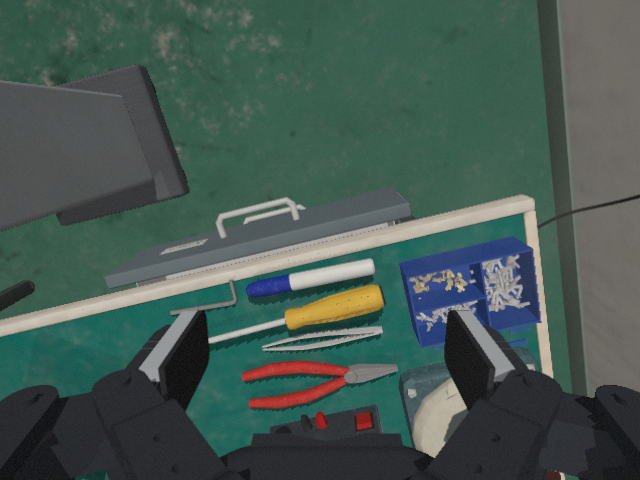

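```bash
cat > h.py <<'E'
import numpy as np,cv2,pickle
def load(f): return pickle.load(open(f,"rb"))
def K(s): return np.array([[s["fx"],0,s["cx"]],[0,s["fy"],s["cy"]],[0,0,1.]])
def cam(s):
    R=cv2.Rodrigues(np.array(s["rvec"],float))[0];t=np.array(s["tvec"],float).reshape(3)
    return R,t
def ray(s,px):
    R,t=cam(s);u=cv2.undistortPoints(np.array(px,float).reshape(-1,1,2),K(s),np.array(s["D"],float)).reshape(-1,2)
    d=np.c_[u,np.ones(len(u))]
    return -R.T@t, d@R
def onplane(s,px,z):
    c,d=ray(s,px);k=(z-c[2])/d[:,2];return c+d*k[:,None]
def cloud(s,px):
    px=np.array(px).reshape(-1,2);c,d=ray(s,px);z=s["range_z"][px[:,1].astype(int),px[:,0].astype(int)]
    return c+d*z[:,None]
def proj(s,P):
    return cv2.projectPoints(np.array(P,float).reshape(-1,1,3),np.array(s["rvec"],float),np.array(s["tvec"],float),K(s),np.array(s["D"],float))[0].reshape(-1,2)
def crop(s,x0,y0,x1,y1,k,f):
    cv2.imwrite(f,cv2.resize(s["color"][y0:y1,x0:x1,::-1],None,fx=k,fy=k,interpolation=cv2.INTER_NEAREST))
E
python3 - <<'E'
from h import *
s=load("top0.pkl")
crop(s,190,240,290,330,6,"pics/rest_top.png")
crop(s,340,235,450,345,5,"pics/stand_top.png")
print(onplane(s,[(396,290),(237,287),(440,289),(351,289)],0))
t=load("scene0.pkl");crop(t,210,205,310,285,7,"pics/rest_sc.png");crop(t,300,280,410,360,7,"pics/stand_sc.png")
E
```

```text
[[ 479.64936043 -185.08773894    0.        ]
 [ 492.66326117  158.78323576    0.        ]
 [ 480.15849625 -280.03821293    0.        ]
 [ 483.56860061  -87.88728266    0.        ]]
```

View pics/rest_top.png

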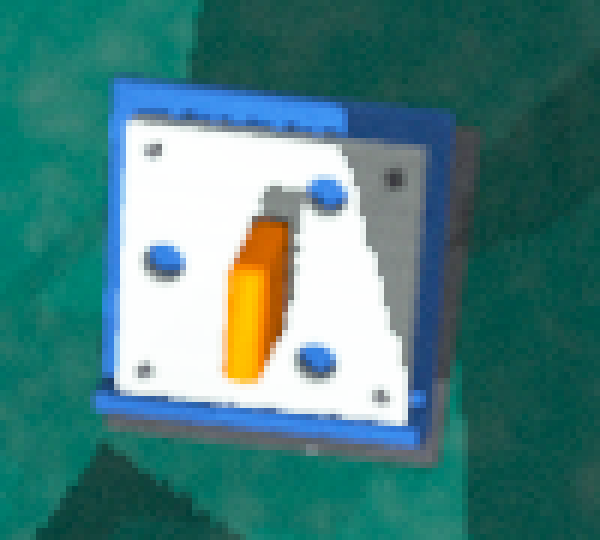

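View pics/stand_top.png

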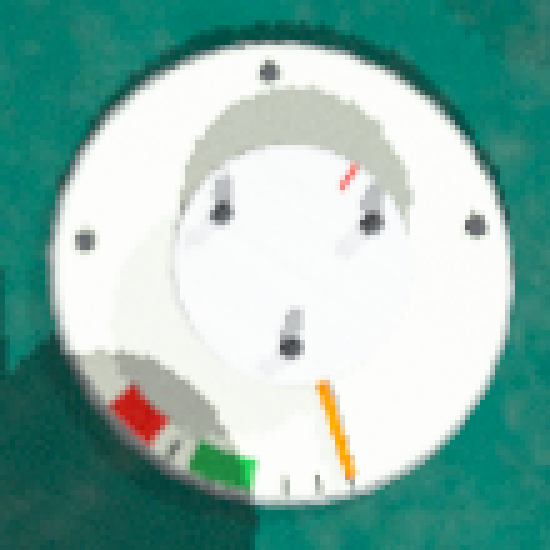

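View pics/stand_sc.png

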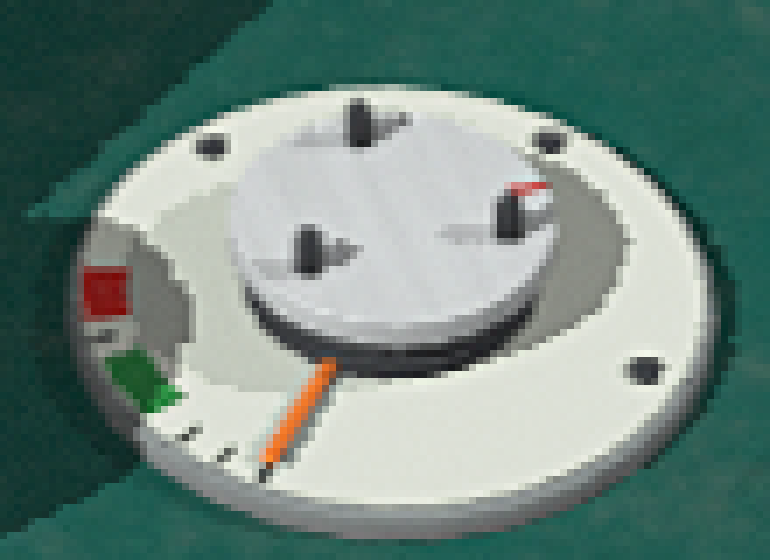

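View pics/rest_sc.png

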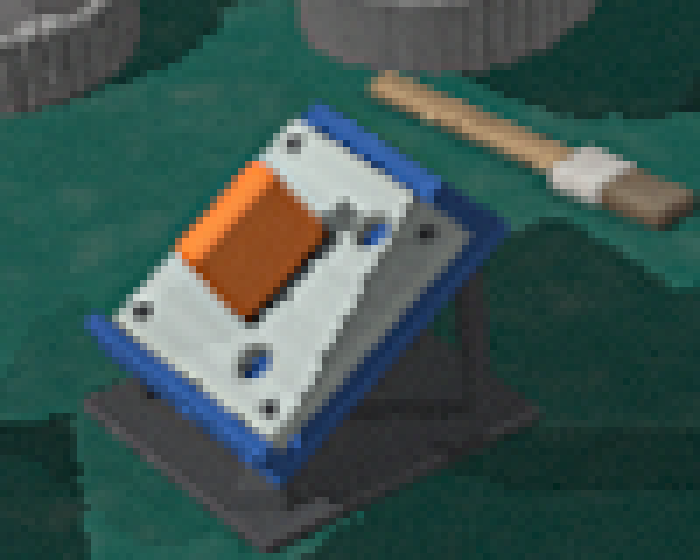

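```bash
python3 - <<'E'
from h import *
for n,(x0,y0,x1,y1) in (("top",(200,248,275,325)),("scene",(215,210,295,280))):
    s=load(n+"0.pkl");c=s["color"];h=cv2.cvtColor(c,cv2.COLOR_RGB2HSV)
    box=np.zeros(h.shape[:2],bool);box[y0:y1,x0:x1]=1
    org=box&(h[...,0]<25)&(h[...,1]>150)&(h[...,2]>100)
    wh=box&(h[...,1]<40)&(h[...,2]>150)
    blue=box&(h[...,0]>95)&(h[...,0]<125)&(h[...,1]>120)
    def P(m): v,u=np.nonzero(m);return cloud(s,np.c_[u,v])
    W=P(cv2.erode(wh.astype('uint8'),np.ones((3,3)))>0);
    if n=="top": W0=W
    m=np.median(W,0);
    for _ in range(3):
        A=np.c_[W[:,:2],np.ones(len(W))];co=np.linalg.lstsq(A,W[:,2],rcond=None)[0];r=W[:,2]-A@co;W=W[abs(r)<3]
    nrm=np.array([-co[0],-co[1],1]);nrm/=np.linalg.norm(nrm)
    print(n,len(W),"tilt",np.degrees(np.arccos(nrm[2])),"dir",np.degrees(np.arctan2(nrm[1],nrm[0])),"rms",r.std())
    # plane point d
    c0=np.array([0,0,co[2]])
    ex=np.array([0,0,1])-nrm*nrm[2];ex/=np.linalg.norm(ex);ey=np.cross(nrm,ex)
    # intersect edge rays of plate (white|gray region) with plane
    lab=(box&~blue&(h[...,1]<60)).astype('uint8')
    v,u=np.nonzero(lab|org);cc,d=ray(s,np.c_[u,v]);k=((c0-cc)@nrm)/(d@nrm);Q=cc+d*k[:,None]
    O=P(org);lo=(O-c0)@nrm;
    print("handle height range",np.percentile(lo,[1,50,99]))
    T=O[lo>np.percentile(lo,99)-5]
    print("handle top centroid",T.mean(0),"n",len(T), "x-range",np.ptp((T-c0)@ex),"y",np.ptp((T-c0)@ey),"yaw ex",np.degrees(np.arctan2(ex[1],ex[0])))
    # holes
    num,L,st,ce=cv2.connectedComponentsWithStats(blue.astype('uint8'))
    for i in range(1,num):
        if 8<st[i,4]<80: print("hole",ce[i],st[i,4], (lambda cc,d:cc+d*(((c0-cc)@nrm)/(d@nrm))[:,None])(*ray(s,[ce[i]])))
    np.save(n+"_n.npy",np.r_[nrm,c0])
# hub
s=load("top0.pkl");c=s["color"];h=cv2.cvtColor(c,cv2.COLOR_RGB2HSV)
box=np.zeros(h.shape[:2],bool);box[262:316,372:424]=1
dk=box&(h[...,2]<110)
num,L,st,ce=cv2.connectedComponentsWithStats(dk.astype('uint8'))
for i in range(1,num): print("pin",ce[i],st[i],onplane(s,[ce[i]],48)[0], onplane(s,[ce[i]],56)[0])
rd=box&((h[...,0]<8)|(h[...,0]>172))&(h[...,1]>60)
v,u=np.nonzero(rd);print("red",onplane(s,np.c_[u,v],40).round(1))
E
```

```text
top 170 tilt 28.746118278851092 dir 151.54009087736804 rms 1.3053302198329964
handle height range [-2.85098523 36.11816355 42.56542333]
handle top centroid [472.09911993 157.64145502 102.73708246] n 90 x-range 39.368903833089234 y 20.20883655952872 yaw ex -28.459909122631966
hole [244.19047619 271.76190476] 21 [[515.04008473 132.55059268  84.78501129]]
hole [217.  282.5] 18 [[496.9588263  191.19805761  60.73510544]]
hole [242.44444444 299.33333333] 18 [[461.73606973 139.33471481  57.30626041]]
scene 28 tilt 26.018769655892935 dir 118.04433499164627 rms 1.0470556723351077
handle height range [-5.93706511 25.88424989 45.07452852]
handle top centroid [456.11173098 131.26149795 123.48235158] n 33 x-range 697.1789099260217 y 1003.3532804692003 yaw ex -61.95566500835375
pin [384. 277.] [383 276   3   3   7] [ 503.09578636 -153.8845273    48.        ] [ 502.22666898 -152.79754701   56.        ]
pin [413.66666667 278.88888889] [412 278   4   3   9] [ 498.04921388 -215.30990677   48.        ] [ 497.21672422 -213.77710485   56.        ]
pin [397.66666667 303.88888889] [396 303   4   3   9] [ 446.98914657 -179.58449024   48.        ] [ 446.52724774 -178.31098119   56.        ]
red [[ 522.  -210.4   40. ]
 [ 521.9 -212.5   40. ]
 [ 519.8 -210.3   40. ]
 [ 517.8 -208.1   40. ]
 [ 517.7 -210.2   40. ]
 [ 515.7 -205.9   40. ]
 [ 515.7 -208.    40. ]
 [ 513.6 -205.8   40. ]]
```

```bash
python3 - <<'E'
from h import *
s=load("top0.pkl");t=load("scene0.pkl")
z=s["range_z"]
for v in range(258,306,4): print(v,[int(x) for x in z[v,208:266:4]])
# triangulate: zoomed pix centres -> px
T=lambda u,v:(190+(u)/6-.5,240+(v)/6-.5)
S=lambda u,v:(210+u/7-.5,205+v/7-.5)
pts={"screwTL":((154,149),(293,143)),"screwTR":((395,179),(426,233)),"screwBL":((145,370),(142,310)),"screwBR":((380,397),(268,408)),
"holeTR":((323,193),(373,233)),"holeBR":((316,359),(252,362))}
P1=K(s)@np.c_[cam(s)];
Q={}
for k,(a,b) in pts.items():
    ca,da=ray(s,[T(*a)]);cb,db=ray(t,[S(*b)]);da=da[0]/np.linalg.norm(da);db=db[0]/np.linalg.norm(db)
    M=np.c_[da,-db];x=np.linalg.lstsq(M,cb-ca,rcond=None)[0];p=ca+da*x[0];q=cb+db*x[1]
    Q[k]=(p+q)/2;print(k,Q[k].round(1),"gap",np.linalg.norm(p-q).round(1))
c=sum(Q[k] for k in Q if k[0]=='s')/4;print("centre",c)
ex=Q["screwTL"]+Q["screwTR"]-Q["screwBL"]-Q["screwBR"];ey=Q["screwTL"]-Q["screwTR"]+Q["screwBL"]-Q["screwBR"]
for e in (ex/2,ey/2): print(np.linalg.norm(e),np.degrees(np.arctan2(e[1],e[0])),np.degrees(np.arcsin(e[2]/np.linalg.norm(e))))
E
```

```text
258 [1078, 1077, 1078, 1076, 1078, 1079, 1074, 1072, 1076, 1073, 1076, 1072, 1070, 1077, 1070]
262 [1081, 1068, 1070, 1070, 1068, 1070, 1071, 1073, 1072, 1075, 1075, 0, 1077, 1075, 1073]
266 [1083, 1074, 1071, 1069, 1072, 1069, 1072, 1070, 1068, 1073, 1071, 1065, 1071, 1069, 1078]
270 [1087, 1076, 1078, 1078, 1075, 1076, 1076, 1078, 1077, 1086, 1072, 1070, 1068, 1071, 1078]
274 [1089, 1077, 1083, 1079, 1077, 1079, 1075, 1080, 1076, 1081, 1077, 1077, 1079, 1078, 1081]
278 [1092, 1083, 1081, 1083, 1081, 1082, 1063, 1070, 1078, 1079, 1076, 1080, 1079, 1084, 1085]
282 [1094, 1085, 1094, 1084, 1086, 1084, 1045, 1064, 1082, 1083, 1080, 1079, 1083, 1088, 1141]
286 [1097, 1088, 1091, 1088, 1088, 1040, 1038, 1070, 1087, 1087, 1083, 1086, 1084, 1091, 1145]
290 [1102, 1092, 1090, 1092, 1089, 1043, 1040, 1077, 1091, 1090, 1089, 1085, 1085, 1095, 1139]
294 [1104, 1091, 1096, 1097, 1095, 1050, 1046, 1084, 1090, 1089, 1092, 1089, 1091, 1101, 1143]
298 [1109, 1094, 1096, 1098, 1099, 1050, 1051, 1096, 1109, 1103, 1097, 1093, 1097, 1096, 1138]
302 [1110, 1098, 1097, 1105, 1098, 1055, 1052, 1099, 1101, 1100, 1093, 1096, 1097, 1102, 1142]
screwTL [530.7 191.6  84.7] gap 1.4
screwTR [519.2 110.5  84.4] gap 1.0
screwBL [460.  200.6  44.2] gap 0.4
screwBR [448.8 120.   43.7] gap 1.2
holeTR [516.2 135.6  75.7] gap 0.5
holeBR [461.8 141.9  46.4] gap 1.9
centre [489.67448868 155.64957094  64.2401652 ]
81.96861190896628 -7.448289743944566 29.697463429469483
81.65473692595351 81.9863325542049 0.27508189375225917
```

```bash
cat >> h.py <<'E'
from scipy.spatial.transform import Rotation as Rn
def toolR(o): return Rn.from_euler('xyz',o["orientation"],degrees=True).as_matrix()
def plan(o,target,yaw_y=None):
    """target TCP world -> shift cm in tool axes; yaw_y: wanted heading of tool y"""
    R=toolR(o);d=R.T@(np.array(target,float)-o["ee_pos"])/10
    yy=np.degrees(np.arctan2(R[1,1],R[0,1]))
    print("tcp",o["ee_pos"].round(1),"tool x",R[:,0].round(3),"tool y heading",yy.round(2),"q",o["qpos"].round(1),"F",o["ft_force"].round(1),"op",round(o["opening"],1),"t",o["clock"])
    print("shift cm",d.round(2))
    if yaw_y is not None:
        for k in (0,180):print("spin",(-((yaw_y+k-yy+180)%360-180)).round(2))
E
python3 - <<'E'
from h import *
from plant import arm
plan(arm.get_obs(),[475.8,157.5,69.5+80],82.3)
s=load("top0.pkl");t=load("scene0.pkl")
# base disc in both views
for n,x,box in(("top",s,(340,235,450,345)),("scene",t,(300,280,410,360))):
    h=cv2.cvtColor(x["color"],cv2.COLOR_RGB2HSV);m=((h[...,1]<45)&(h[...,2]>110)).astype('uint8')
    b=np.zeros_like(m);b[box[1]:box[3],box[0]:box[2]]=1;m&=b
    m=cv2.morphologyEx(m,cv2.MORPH_CLOSE,np.ones((9,9)))
    cs,_=cv2.findContours(m,cv2.RETR_EXTERNAL,cv2.CHAIN_APPROX_NONE);c=max(cs,key=cv2.contourArea).reshape(-1,2)
    hull=cv2.convexHull(c).reshape(-1,2).astype(float)
    W=onplane(x,hull,12.5)[:,:2].astype(np.float32);print(n,"minEncl",cv2.minEnclosingCircle(W),cv2.fitEllipse(W))
T=lambda u,v:(340+(u)/5-.5,235+(v)/5-.5)
S=lambda u,v:(300+u/7-.5,280+v/7-.5)
# pin tops: triangulate pin centre (dark blob centre approx)
pts={"L":((222,212),(359,123)),"R":((371,221),(511,217)),"B":((291,347),(310,252))}
for k,(a,b) in pts.items():
    ca,da=ray(s,[T(*a)]);cb,db=ray(t,[S(*b)]);da=da[0]/np.linalg.norm(da);db=db[0]/np.linalg.norm(db)
    q=np.linalg.lstsq(np.c_[da,-db],cb-ca,rcond=None)[0];print(k,((ca+da*q[0]+cb+db*q[1])/2).round(1))
E
```

```text
tcp [146.4 581.3 230.6] tool x [-0.001 -0.001 -1.   ] tool y heading 75.86 q [69.3 20.6 86.6 -0.  72.9 -6.6] F [-0.1 -1.  -0.2] op 85.5 t 0.15
shift cm [  8.15 -33.04  42.3 ]
spin -6.44
spin 173.56
top minEncl ((482.0487365722656, -182.57330322265625), 99.64054870605469) ((482.3482360839844, -182.76499938964844), (197.39877319335938, 198.14035034179688), 138.1154327392578)
scene minEncl ((476.30279541015625, -186.90061950683594), 102.67530059814453) ((477.2369384765625, -186.1248321533203), (194.40476989746094, 205.08409118652344), 119.3729019165039)
L [ 503.1 -153.6   46.4]
R [ 498.5 -215.6   45.3]
B [ 446.9 -179.8   45.8]
```

Emit:
apply_moves(
  moves=[
    {"xyz":[4,-33.0,42.3],"spin":-6.4,"claw":5},
    {"xyz":[4,-33.0,42.3],"spin":-6.4,"claw":5},
    {"xyz":[4,-33.0,42.3],"spin":-6.4,"claw":5},
    {"xyz":[4,-33.0,42.3],"spin":-6.4,"claw":5},
    {"xyz":[4,-33.0,42.3],"spin":-6.4,"claw":5},
    {"xyz":[4,-33.0,42.3],"spin":-6.4,"claw":5},
    {"xyz":[4,-33.0,42.3],"spin":-6.4,"claw":5},
    {"xyz":[4,-33.0,42.3],"spin":-6.4,"claw":5},
    {"xyz":[4,-33.0,42.3],"spin":-6.4,"claw":5},
    {"xyz":[4,-33.0,42.3],"spin":-6.4,"claw":5},
  ],
)

```text
clock: 1.4
ee_pos: [477.5, 155.8, 190.7]
orientation: [-93.6, 89.9, -101.5]
ft_force: [0.6, 0.2, 0.1]
opening: 50.0
```

```bash
python3 - <<'E'
from h import *
from plant import arm,imaging
plan(arm.get_obs(),[475.8,157.5,69.5],82.3)
s=imaging.snapshot("wrist");pickle.dump(s,open("w1.pkl","wb"));cv2.imwrite("pics/w1.png",s["color"][:,:,::-1])
c=np.array([489.7,155.6,64.2]);y=np.radians(-7.7);n=np.array([-.5*np.cos(y),-.5*np.sin(y),.866]);ex=np.array([.866*np.cos(y),.866*np.sin(y),.5])
print(proj(s,[c+42*n,c+42*n+22*ex,c+42*n-22*ex]))
E
```

```text
tcp [477.5 155.8 190.7] tool x [-0.    -0.002 -1.   ] tool y heading 82.03 q [ 1.030e+01  1.510e+01  1.013e+02 -1.000e-01  6.370e+01 -7.170e+01] F [0.6 0.2 0.1] op 50.0 t 1.4
shift cm [12.12  0.16 -0.19]
spin -0.27
spin 179.73
[[328.13074477 232.35354913]
 [328.26285409 268.66489275]
 [328.00442188 197.53063595]]
```

View pics/w1.png

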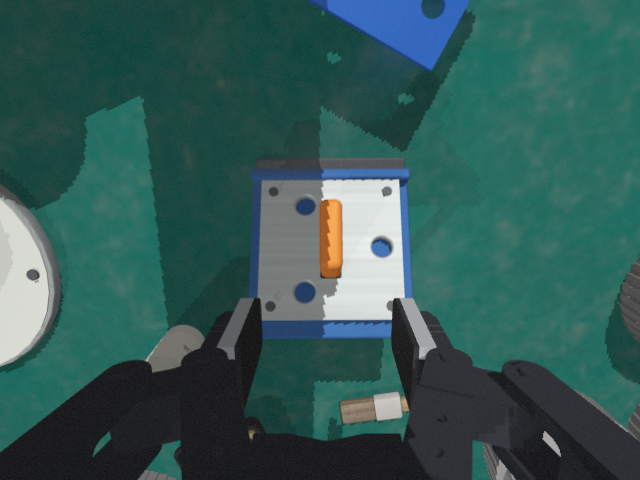

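Emit:
apply_moves(
  moves=[
    {"xyz":[6,0.16,-0.19],"spin":0,"claw":5},
    {"xyz":[9.5,0.16,-0.19],"spin":0,"claw":5},
    {"xyz":[12.0,0.16,-0.19],"spin":0,"claw":5},
    {"xyz":[12.0,0.16,-0.19],"spin":0,"claw":5},
    {"xyz":[12.0,0.16,-0.19],"spin":0,"claw":5},
  ],
)

```text
clock: 2.08
ee_pos: [474.4, 159.6, 71.5]
orientation: [-118.5, 89.9, -126.3]
ft_force: [0.4, 0.3, -0.0]
opening: 49.9
```

Emit:
apply_moves(
  moves=[
    {"xyz":[0,0,0],"spin":0,"claw":2.5},
    {"xyz":[0,0,0],"spin":0,"claw":0.5},
    {"xyz":[0,0,0],"spin":0,"claw":0.5},
    {"xyz":[0,0,0],"spin":0,"claw":0.5},
    {"xyz":[0,0,0],"spin":0,"claw":0.5},
    {"xyz":[0,0,0],"spin":0,"claw":0.5},
  ],
)

```text
clock: 2.82
ee_pos: [475.0, 159.8, 72.7]
orientation: [-23.9, 89.9, -31.8]
ft_force: [-1.6, 0.5, 6.0]
opening: 13.2
```

Emit:
apply_moves(
  moves=[
    {"xyz":[-1,0,0],"spin":0,"claw":0.5},
    {"xyz":[-3,0,0],"spin":0,"claw":0.5},
    {"xyz":[-6,0,0],"spin":0,"claw":0.5},
    {"xyz":[-9,0,0],"spin":0,"claw":0.5},
    {"xyz":[-9,0,0],"spin":0,"claw":0.5},
  ],
)

```text
clock: 3.45
ee_pos: [476.7, 160.1, 165.1]
orientation: [11.9, 89.6, 4.1]
ft_force: [0.4, -0.2, -2.7]
opening: 12.9
```

```bash
python3 - <<'E'
from h import *
from plant import arm,imaging
plan(arm.get_obs(),[440,15,60],82.3)
for n in("wrist","scene"):
    s=imaging.snapshot(n);pickle.dump(s,open(n[0]+"2.pkl","wb"));cv2.imwrite(f"pics/{n}2.png",s["color"][:,:,::-1])
crop(s,180,120,360,300,4,"pics/s2c.png")
t=load("top0.pkl");print("bottle",onplane(t,[(307,238)],105),"tray",onplane(t,[(298,189)],20),onplane(t,[(222,348),(183,405),(205,340)],60))
E
```

```text
tcp [476.7 160.1 165.1] tool x [ 0.006  0.    -1.   ] tool y heading 82.17 q [ 10.7  16.8 103.2  -0.   59.7 -71.4] F [ 0.4 -0.2 -2.7] op 12.9 t 3.45
shift cm [ 10.48 -14.89  -1.72]
spin -0.13
spin 179.87
bottle [[578.1201493    4.62027898 105.        ]] tray [[704.07521876  23.29927213  20.        ]] [[365.2309778  179.23737722  60.        ]
 [257.80391406 253.74836107  60.        ]
 [381.72243447 213.54902639  60.        ]]
```

View pics/s2c.png

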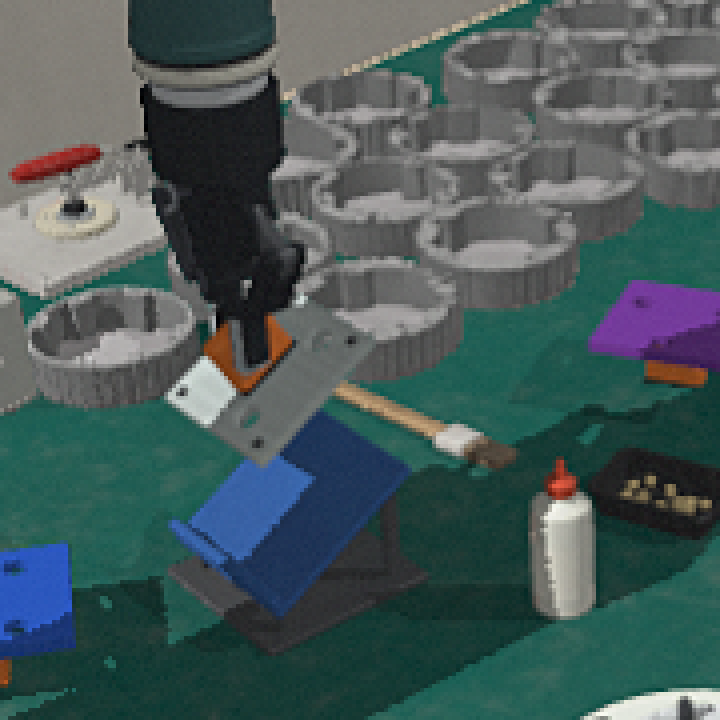

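View pics/wrist2.png

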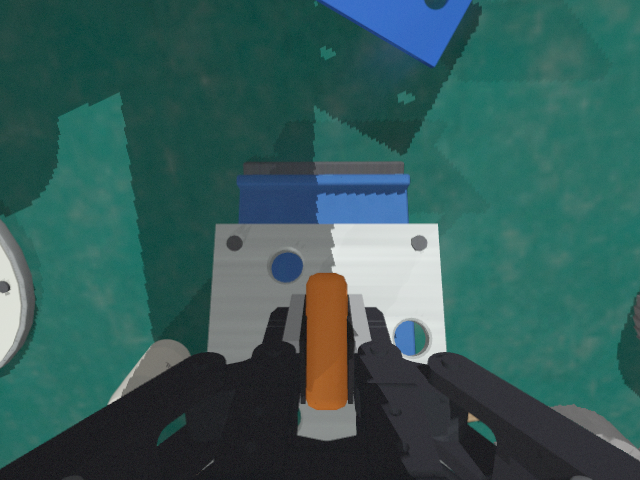

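Emit:
apply_moves(
  moves=[
    {"xyz":[0,-4,-1],"spin":0,"claw":0.5},
    {"xyz":[0,-8,-1.7],"spin":0,"claw":0.5},
    {"xyz":[0,-12,-1.7],"spin":0,"claw":0.5},
    {"xyz":[0,-14.9,-1.7],"spin":0,"claw":0.5},
    {"xyz":[4,-14.9,-1.7],"spin":0,"claw":0.5},
    {"xyz":[8,-14.9,-1.7],"spin":0,"claw":0.5},
    {"xyz":[10.5,-14.9,-1.7],"spin":0,"claw":0.5},
    {"xyz":[10.5,-14.9,-1.7],"spin":0,"claw":0.5},
  ],
)

```text
clock: 4.55
ee_pos: [434.5, 14.6, 55.2]
orientation: [-174.9, 89.7, 177.3]
ft_force: [-1.2, 0.5, -3.5]
opening: 12.8
```

```bash
python3 - <<'E'
from h import *
from plant import arm,imaging
plan(arm.get_obs(),[455,15,21],82.3)
E
```

```text
tcp [434.5  14.6  55.2] tool x [-0.006  0.    -1.   ] tool y heading 82.15 q [ -7.2  22.6 116.9  -0.   40.8 -89.3] F [-1.2  0.5 -3.5] op 12.8 t 4.55
shift cm [3.41 0.32 2.05]
spin -0.15
spin 179.85
```

Emit:
apply_moves(
  moves=[
    {"xyz":[1,0,0],"spin":0,"claw":0.5},
    {"xyz":[1.6,0,0],"spin":0,"claw":0.5},
    {"xyz":[2,0,0.5],"spin":0,"claw":0.5},
    {"xyz":[2.3,0,0.9],"spin":0,"claw":0.5},
    {"xyz":[2.6,0,1.2],"spin":0,"claw":0.5},
    {"xyz":[2.9,0,1.4],"spin":0,"claw":0.5},
    {"xyz":[3.1,0,1.6],"spin":0,"claw":0.5},
  ],
)

```text
clock: 5.42
ee_pos: [453.4, 12.0, 25.9]
orientation: [-63.3, 90.0, -71.2]
ft_force: [1.4, -0.6, 15.6]
opening: 13.2
```

```bash
python3 - <<'E'
from h import *
from plant import arm,imaging
plan(arm.get_obs(),[455,15,21],82.3)
for n in("wrist","scene"):
    s=imaging.snapshot(n);pickle.dump(s,open(n[0]+"3.pkl","wb"));cv2.imwrite(f"pics/{n}3.png",s["color"][:,:,::-1])
crop(s,200,180,380,360,4,"pics/s3c.png")
E
```

```text
tcp [453.4  12.   25.9] tool x [ 0.    -0.001 -1.   ] tool y heading 82.16 q [-7.20e+00  2.68e+01  1.16e+02 -1.00e-01  3.72e+01 -8.93e+01] F [ 1.4 -0.6 15.6] op 13.2 t 5.425
shift cm [0.49 0.32 0.11]
spin -0.14
spin 179.86
```

View pics/s3c.png

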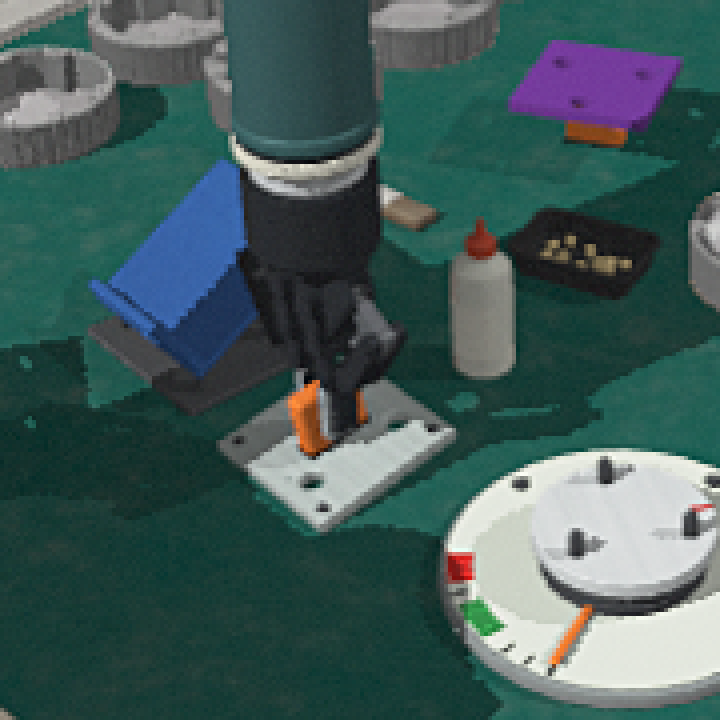

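Emit:
apply_moves(
  moves=[
    {"xyz":[0.2,0,0.1],"spin":0,"claw":0.5},
    {"xyz":[0.4,0,0.2],"spin":0,"claw":0.5},
    {"xyz":[0.6,0,0.2],"spin":0,"claw":0.5},
    {"xyz":[0.6,0,0.2],"spin":0,"claw":0.5},
  ],
)

```text
clock: 6.02
ee_pos: [457.9, 11.4, 21.2]
orientation: [-6.3, 89.7, -14.2]
ft_force: [1.3, -1.4, 7.9]
opening: 12.9
```

Emit:
apply_moves(
  moves=[
    {"xyz":[0,0,0],"spin":0,"claw":2.5},
    {"xyz":[0,0,0],"spin":0,"claw":4},
    {"xyz":[-5,0,-2],"spin":0,"claw":4},
    {"xyz":[-10,0,-2],"spin":0,"claw":4},
    {"xyz":[-12,0,-2],"spin":0,"claw":4},
    {"xyz":[-12,0,-2],"spin":0,"claw":4},
    {"xyz":[-12,0,-2],"spin":0,"claw":4},
  ],
)

```text
clock: 6.9
ee_pos: [436.8, 14.4, 140.3]
orientation: [-8.0, 89.8, -15.8]
ft_force: [-0.6, -0.3, -0.7]
opening: 40.0
```

```bash
python3 - <<'E'
from h import *
from plant import arm,imaging
plan(arm.get_obs(),[455,15,21],82.3)
for n in("wrist","scene"):
    s=imaging.snapshot(n);pickle.dump(s,open(n[0]+"4.pkl","wb"));cv2.imwrite(f"pics/{n}4.png",s["color"][:,:,::-1])
crop(s,200,180,380,360,4,"pics/s4c.png")
s=load("w4.pkl");h=cv2.cvtColor(s["color"],cv2.COLOR_RGB2HSV)
m=((h[...,0]<25)&(h[...,1]>150)&(h[...,2]>80)).astype('uint8');n,L,st,ce=cv2.connectedComponentsWithStats(m)
for i in range(1,n):
    if st[i,4]>200: print(st[i],ce[i])
E
```

```text
tcp [436.8  14.4 140.3] tool x [ 0.004 -0.001 -1.   ] tool y heading 82.17 q [ -7.2  13.9 112.3  -0.   53.6 -89.3] F [-0.6 -0.3 -0.7] op 40.0 t 6.9
shift cm [11.94  0.31  1.75]
spin -0.13
spin 179.87
[  0 217  35  53 409] [ 15.15403423 245.76528117]
[116 217  37  33 600] [133.83166667 233.265     ]
[ 316  230   22   80 1625] [326.10276923 269.664     ]
```

View pics/wrist4.png

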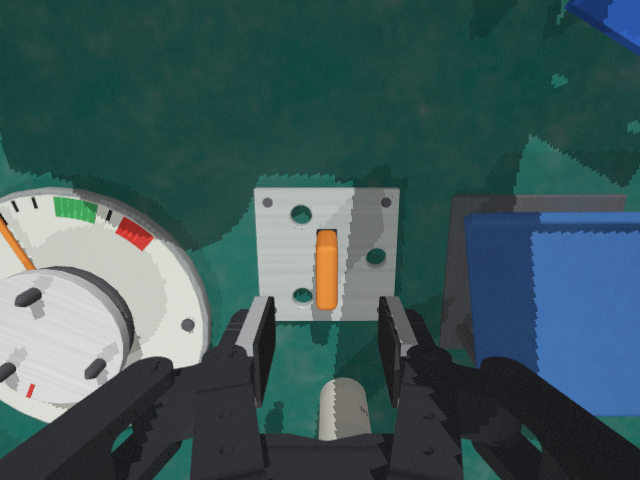

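View pics/s4c.png

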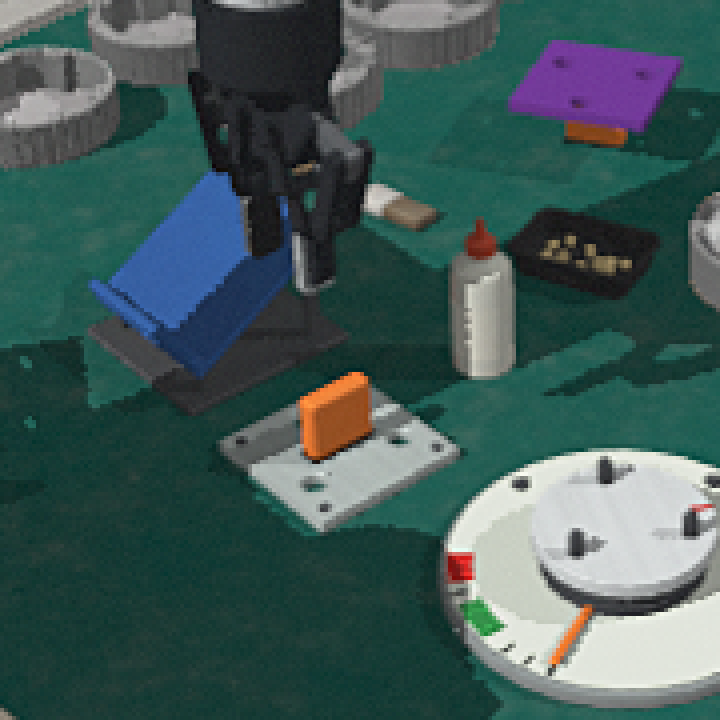

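```bash
python3 - <<'E'
from h import *
from plant import arm,imaging
s=load("w4.pkl")
g=cv2.cvtColor(s["color"],cv2.COLOR_RGB2HSV)
crop(s,240,180,420,330,4,"pics/w4c.png")
H=onplane(s,[(301.5,214),(302.5,296.5),(376,257)],8);print(H.round(1),"c",H.mean(0).round(1))
c=H.mean(0)
for p in H: print(np.degrees(np.arctan2(*(p-c)[[1,0]])).round(1),np.linalg.norm(p-c).round(1))
S=onplane(s,[(267.5,202.5),(386,202.5)],8);print(S.round(1))
E=onplane(s,[(254.5,188),(399.5,188),(260,320.5),(395.5,320.5)],8);print(E.round(1),E.mean(0))
# handle top face corners
print(onplane(s,[(316.5,231),(337,231),(317.5,309),(336.5,309)],50).round(1))
E
```

```text
[[424.6  -1.1   8. ]
 [486.7 -10.    8. ]
 [463.2  47.2   8. ]] c [458.2  12.    8. ]
-158.6 36.1
-37.7 36.1
81.8 35.6
[[413.3 -23.2   8. ]
 [424.4  58.1   8. ]]
[[402.2 -30.2   8. ]
 [415.7  68.2   8. ]
 [502.  -44.9   8. ]
 [515.8  56.7   8. ]] [458.90905128  12.45581741   8.        ]
[[426.8  10.2  50. ]
 [428.5  22.4  50. ]
 [477.8   3.5  50. ]
 [479.4  15.5  50. ]]
```

View pics/w4c.png

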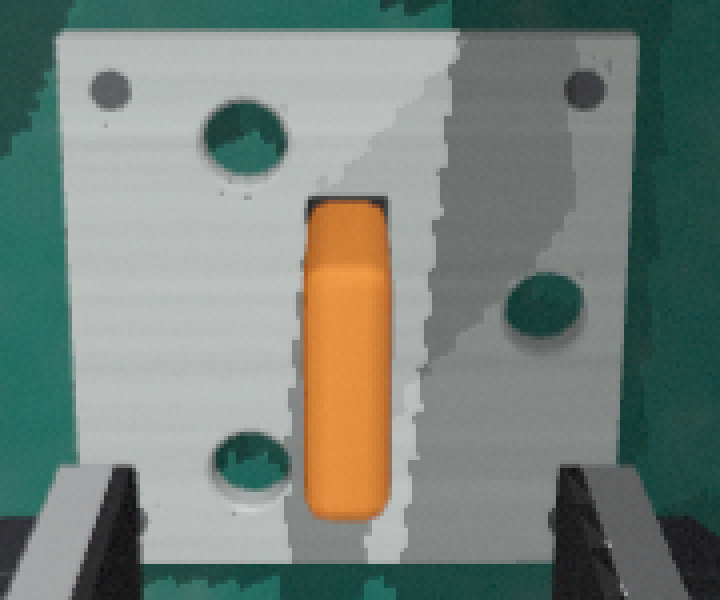

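```bash
python3 - <<'E'
from h import *
from plant import arm,imaging
s=load("w4.pkl")
a=onplane(s,[(326.5,247),(327,309.5)],50);print(a.round(1),a.mean(0))
plan(arm.get_obs(),[458.3,12.1,17],81.9)
E
```

```text
[[437.6  14.8  50. ]
 [479.    9.4  50. ]] [458.28179551  12.0942766   50.        ]
tcp [436.5  14.4 139.9] tool x [ 0.002 -0.001 -1.   ] tool y heading 82.17 q [ -7.2  13.9 112.3  -0.   53.6 -89.3] F [0.  0.3 0.3] op 40.1 t 7.0
shift cm [12.3   0.08  2.16]
spin 0.27
spin -179.73
```

Emit:
apply_moves(
  moves=[
    {"xyz":[3,0.08,2.16],"spin":0.3,"claw":4},
    {"xyz":[7,0.08,2.16],"spin":0.3,"claw":4},
    {"xyz":[10.5,0.08,2.16],"spin":0.3,"claw":4},
    {"xyz":[12.2,0.08,2.16],"spin":0.3,"claw":4},
    {"xyz":[12.2,0.08,2.16],"spin":0.3,"claw":4},
    {"xyz":[12.2,0.08,2.16],"spin":0.3,"claw":4},
    {"xyz":[12.2,0.08,2.16],"spin":0.3,"claw":4},
  ],
)

```text
clock: 7.88
ee_pos: [458.9, 12.1, 18.6]
orientation: [-8.1, 89.8, -16.2]
ft_force: [-0.7, 0.0, -0.1]
opening: 40.0
```

```bash
python3 - <<'E'
from h import *
from plant import arm,imaging
plan(arm.get_obs(),[458.3,12.1,17],81.9)
E
```

```text
tcp [458.9  12.1  18.6] tool x [ 0.004 -0.001 -1.   ] tool y heading 81.88 q [-7.100e+00  2.780e+01  1.157e+02 -1.000e-01  3.620e+01 -8.890e+01] F [-0.7  0.  -0.1] op 40.0 t 7.875
shift cm [ 0.16 -0.01 -0.06]
spin -0.02
spin 179.98
```

Close, then lift 10 cm.

Emit:
apply_moves(
  moves=[
    {"xyz":[0,0,0],"spin":0,"claw":0.5},
    {"xyz":[0,0,0],"spin":0,"claw":0.5},
    {"xyz":[0,0,0],"spin":0,"claw":0.5},
    {"xyz":[0,0,0],"spin":0,"claw":0.5},
    {"xyz":[0,0,0],"spin":0,"claw":0.5},
    {"xyz":[-2,0,0],"spin":0,"claw":0.5},
    {"xyz":[-6,0,0],"spin":0,"claw":0.5},
    {"xyz":[-10,0,0],"spin":0,"claw":0.5},
    {"xyz":[-10,0,0],"spin":0,"claw":0.5},
  ],
)

```text
clock: 9.0
ee_pos: [460.8, 12.0, 121.2]
orientation: [-2.1, 89.4, -10.3]
ft_force: [0.5, -0.2, -3.3]
opening: 13.0
```

```bash
python3 - <<'E'
from h import *
from plant import arm,imaging
plan(arm.get_obs(),[482.5,-182.9,118],55.3)
s=imaging.snapshot("wrist");pickle.dump(s,open("w5.pkl","wb"));cv2.imwrite("pics/w5.png",s["color"][:,:,::-1])
E
```

```text
tcp [460.8  12.  121.2] tool x [ 0.01  -0.002 -1.   ] tool y heading 81.88 q [ -7.1  17.2 111.   -0.   51.2 -88.9] F [ 0.5 -0.2 -3.3] op 13.0 t 9.0
shift cm [  0.38 -18.99   4.9 ]
spin 26.58
spin -153.42
```

View pics/w5.png

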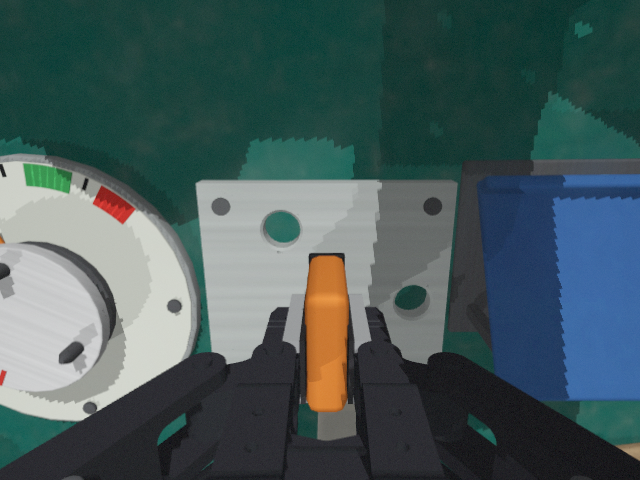

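Emit:
apply_moves(
  moves=[
    {"xyz":[0,-4,1],"spin":5,"claw":0.5},
    {"xyz":[0,-8,2],"spin":10,"claw":0.5},
    {"xyz":[0,-12,3],"spin":16,"claw":0.5},
    {"xyz":[0,-16,4],"spin":22,"claw":0.5},
    {"xyz":[0,-19,4.9],"spin":26.6,"claw":0.5},
    {"xyz":[0,-19,4.9],"spin":26.6,"claw":0.5},
    {"xyz":[0,-19,4.9],"spin":26.6,"claw":0.5},
    {"xyz":[0,-19,4.9],"spin":26.6,"claw":0.5},
    {"xyz":[0,-19,4.9],"spin":26.6,"claw":0.5},
  ],
)

```text
clock: 10.18
ee_pos: [480.7, -182.0, 119.9]
orientation: [25.2, 89.6, -9.4]
ft_force: [0.3, 0.0, -3.2]
opening: 12.7
```

```bash
python3 - <<'E'
from h import *
from plant import arm,imaging
plan(arm.get_obs(),[482.5,-182.9,78],55.3)
for n in("wrist","scene","top"):
    s=imaging.snapshot(n);pickle.dump(s,open(n[0]+"6.pkl","wb"));cv2.imwrite(f"pics/{n}6.png",s["color"][:,:,::-1])
s=load("s6.pkl");crop(s,270,220,430,370,4,"pics/s6c.png")
E
```

```text
tcp [ 480.7 -182.   119.9] tool x [ 0.006 -0.001 -1.   ] tool y heading 55.35 q [-28.5  21.1 104.6   0.2  54.  -84. ] F [ 0.3  0.  -3.2] op 12.7 t 10.175
shift cm [4.19 0.01 0.17]
spin 0.05
spin -179.95
```

View pics/wrist6.png

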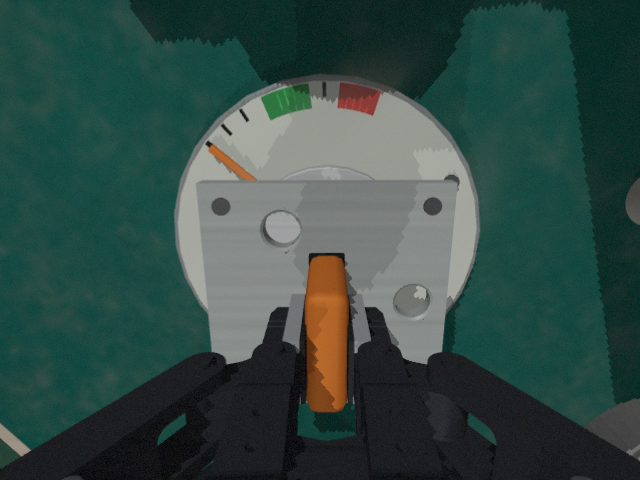

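View pics/s6c.png

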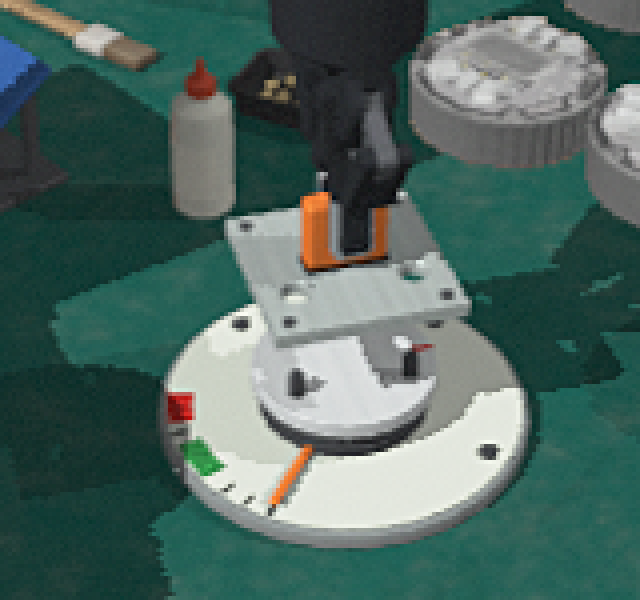

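Emit:
apply_moves(
  moves=[
    {"xyz":[2,0,0.17],"spin":0,"claw":0.5},
    {"xyz":[3.5,0,0.17],"spin":0,"claw":0.5},
    {"xyz":[3.9,0,0.17],"spin":0,"claw":0.5},
    {"xyz":[3.9,0,0.17],"spin":0,"claw":0.5},
    {"xyz":[3.9,0,0.17],"spin":0,"claw":0.5},
    {"xyz":[3.9,0,0.17],"spin":0,"claw":0.5},
  ],
)

```text
clock: 11.08
ee_pos: [483.1, -183.7, 81.7]
orientation: [20.9, 89.5, -13.8]
ft_force: [-0.4, -0.8, -2.7]
opening: 13.0
```

```bash
python3 - <<'E'
from h import *
from plant import arm,imaging
plan(arm.get_obs(),[482.5,-182.9,58.6],55.3)
for n in("wrist","scene"):
    s=imaging.snapshot(n);pickle.dump(s,open(n[0]+"7.pkl","wb"));cv2.imwrite(f"pics/{n}7.png",s["color"][:,:,::-1])
s=load("w7.pkl");crop(s,180,150,480,350,2.5,"pics/w7c.png")
s=load("s7.pkl");crop(s,270,220,430,370,4,"pics/s7c.png")
E
```

```text
tcp [ 483.1 -183.7   81.7] tool x [ 0.008 -0.002 -1.   ] tool y heading 55.32 q [-28.6  24.5 106.2   0.2  48.8 -84. ] F [-0.4 -0.8 -2.7] op 13.0 t 11.075
shift cm [ 2.31  0.02 -0.11]
spin 0.02
spin -179.98
```

View pics/w7c.png

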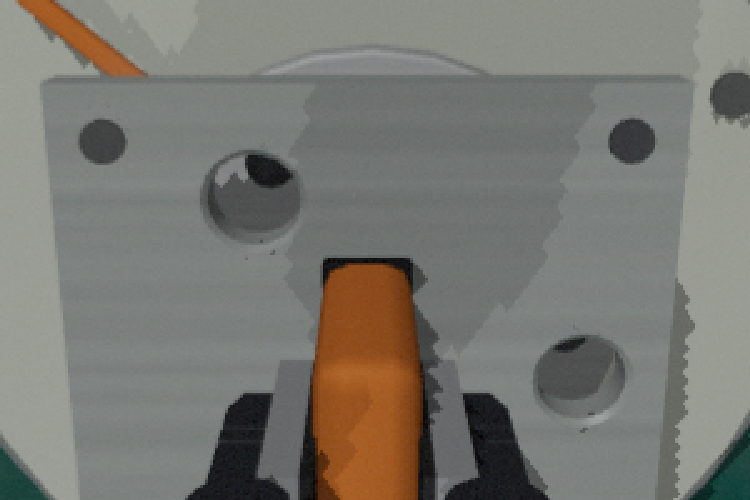

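View pics/s7c.png

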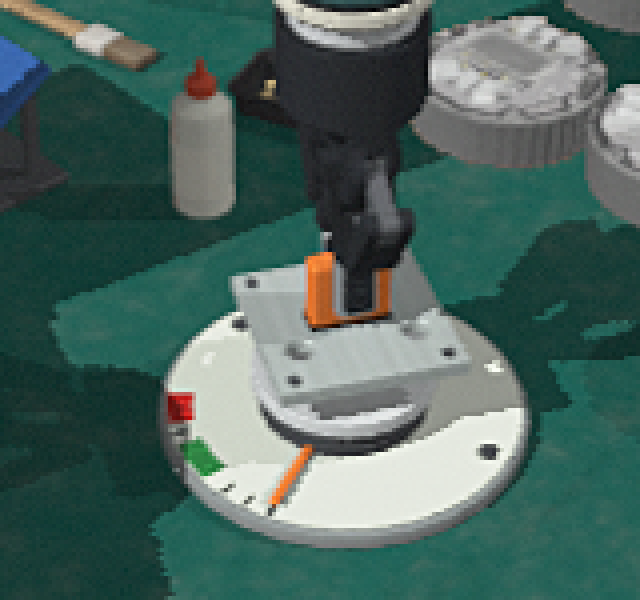

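```bash
python3 - <<'E'
from h import *
s=load("w7.pkl")
C=lambda p:np.array(p)/2.5+np.array([180,150])-.3
H=onplane(s,[C((252,197)),C((580,376))],71.1);print(H.round(1))
hub=np.array([482.5,-182.9]);
# plate centre from 2 holes: holes at 210 and 90 deg -> plate yaw
d=H[1]-H[0];print(np.linalg.norm(d),"yaw",np.degrees(np.arctan2(d[1],d[0]))-np.degrees(np.arctan2(1+.5,0.866)))
yaw=np.degrees(np.arctan2(d[1],d[0]))-60
for i,a in((0,210),(1,90)):
    r=np.radians(yaw+a);print("centre est",H[i][:2]-36*np.array([np.cos(r),np.sin(r)]))
for i,a in((0,210),(1,90)):
    for z in (56,50):
        print("hole axis at z",z,((proj(s,[[H[i][0],H[i][1],z]])-[180,150]+.3)*2.5).round(0))
        r=np.radians(-34.7+a);P=[[482.5+36*np.cos(r),-182.9+36*np.sin(r),z]];print("  pin pred",((proj(s,P)-[180,150]+.3)*2.5).round(0))
# dial disc
h=cv2.cvtColor(s["color"],cv2.COLOR_RGB2HSV)
E
```

```text
[[ 446.3 -179.5   71.1]
 [ 502.1 -153.1   71.1]]
61.64686272376572 yaw -34.65318368258693
centre est [ 482.22055649 -182.41526589]
centre est [ 481.58165148 -182.71792379]
hole axis at z 56 [[261. 174.]]
  pin pred [[260. 176.]]
hole axis at z 50 [[265. 165.]]
  pin pred [[264. 168.]]
hole axis at z 56 [[563. 340.]]
  pin pred [[565. 344.]]
hole axis at z 50 [[557. 327.]]
  pin pred [[558. 331.]]
```

Emit:
apply_moves(
  moves=[
    {"xyz":[0.3,0.1,-0.13],"spin":0,"claw":0.5},
    {"xyz":[0.6,0.1,-0.13],"spin":0,"claw":0.5},
    {"xyz":[0.9,0.1,-0.13],"spin":0,"claw":0.5},
    {"xyz":[1.2,0.1,-0.13],"spin":0,"claw":0.5},
    {"xyz":[1.2,0.1,-0.13],"spin":0,"claw":0.5},
    {"xyz":[1.2,0.1,-0.13],"spin":0,"claw":0.5},
  ],
)

```text
clock: 11.92
ee_pos: [482.6, -182.1, 69.5]
orientation: [21.1, 89.5, -13.6]
ft_force: [-0.5, -1.2, -2.6]
opening: 13.0
```

```bash
python3 - <<'E'
from h import *
from plant import arm,imaging
plan(arm.get_obs(),[482.5,-182.9,58.6],55.3)
for n in("wrist","scene"):
    s=imaging.snapshot(n);pickle.dump(s,open(n[0]+"8.pkl","wb"));cv2.imwrite(f"pics/{n}8.png",s["color"][:,:,::-1])
s=load("w8.pkl");crop(s,180,150,480,350,2.5,"pics/w8c.png")
E
```

```text
tcp [ 482.6 -182.1   69.5] tool x [ 0.008 -0.002 -1.   ] tool y heading 55.32 q [-28.4  25.6 106.9   0.2  47.1 -83.9] F [-0.5 -1.2 -2.6] op 13.0 t 11.925
shift cm [ 1.09 -0.07  0.03]
spin 0.02
spin -179.98
```

View pics/w8c.png

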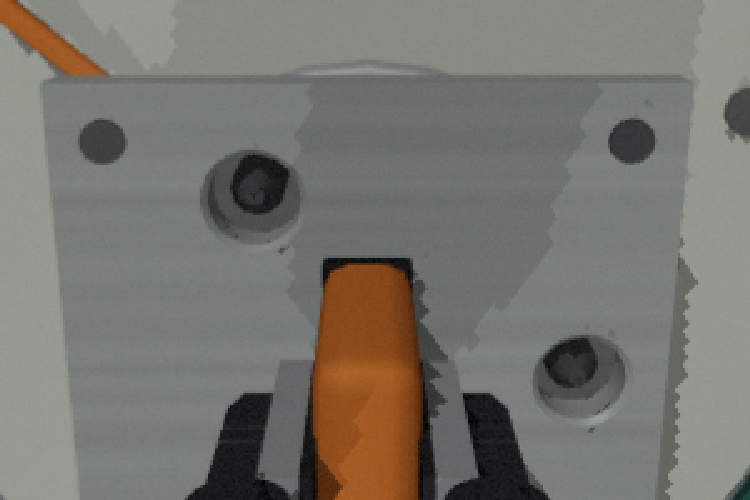

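Emit:
apply_moves(
  moves=[
    {"xyz":[0.3,0,0],"spin":0,"claw":0.5},
    {"xyz":[0.5,0,0],"spin":0,"claw":0.5},
    {"xyz":[0.7,0,0],"spin":0,"claw":0.5},
    {"xyz":[0.8,0,0],"spin":0,"claw":0.5},
    {"xyz":[0.9,0,0],"spin":0,"claw":0.5},
    {"xyz":[0.9,0,0],"spin":0,"claw":0.5},
  ],
)

```text
clock: 12.78
ee_pos: [482.7, -182.1, 60.6]
orientation: [21.0, 89.5, -13.7]
ft_force: [-0.4, 1.2, -1.6]
opening: 13.5
```

Emit:
apply_moves(
  moves=[
    {"xyz":[0.1,0,0],"spin":0,"claw":0.5},
    {"xyz":[0.1,0,0],"spin":0,"claw":0.5},
    {"xyz":[0.1,0,0],"spin":0,"claw":0.5},
  ],
)

```text
clock: 13.15
ee_pos: [482.8, -182.2, 59.6]
orientation: [20.9, 89.5, -13.8]
ft_force: [0.1, 0.7, -2.4]
opening: 13.7
```

Emit:
apply_moves(
  moves=[
    {"xyz":[0.1,0,0],"spin":0,"claw":0.5},
    {"xyz":[0.1,0,0],"spin":0,"claw":0.5},
    {"xyz":[0.1,0,0],"spin":0,"claw":0.5},
  ],
)

```text
clock: 13.52
ee_pos: [483.0, -182.2, 59.4]
orientation: [20.1, 89.5, -14.6]
ft_force: [-1.0, 1.3, 7.1]
opening: 13.2
```

Emit:
apply_moves(
  moves=[
    {"xyz":[0.1,0,0],"spin":0,"claw":0.5},
    {"xyz":[0.1,0,0],"spin":0,"claw":0.5},
    {"xyz":[0.1,0,0],"spin":0,"claw":0.5},
  ],
)

```text
clock: 13.9
ee_pos: [483.0, -182.2, 59.4]
orientation: [18.9, 89.5, -15.8]
ft_force: [-3.6, 2.9, 8.3]
opening: 13.1
```

Emit:
apply_moves(
  moves=[
    {"xyz":[0.03,0,0],"spin":-6,"claw":0.5},
    {"xyz":[0.03,0,0],"spin":-13,"claw":0.5},
    {"xyz":[0.03,0,0],"spin":-20,"claw":0.5},
    {"xyz":[0.03,0,0],"spin":-27,"claw":0.5},
    {"xyz":[0.03,0,0],"spin":-33,"claw":0.5},
    {"xyz":[0.03,0,0],"spin":-33,"claw":0.5},
  ],
)

```text
clock: 14.65
ee_pos: [482.5, -182.1, 59.4]
orientation: [-14.0, 89.5, -15.7]
ft_force: [-2.0, 1.5, 6.1]
opening: 13.3
```

```bash
python3 - <<'E'
from h import *
from plant import arm,imaging
o=arm.get_obs();plan(o,[482.7,-182.5,59.2],55.3);print(o["torque"])
for n in("wrist","scene"):
    s=imaging.snapshot(n);pickle.dump(s,open(n[0]+"9.pkl","wb"));cv2.imwrite(f"pics/{n}9.png",s["color"][:,:,::-1])
s=load("s9.pkl");crop(s,270,220,430,370,4,"pics/s9c.png")
E
```

```text
tcp [ 482.5 -182.1   59.4] tool x [ 0.008 -0.002 -1.   ] tool y heading 88.29 q [-2.840e+01  2.650e+01  1.073e+02  1.000e-01  4.570e+01 -1.168e+02] F [-2.   1.5  6.1] op 13.3 t 14.65
shift cm [ 0.02 -0.04  0.02]
spin 32.99
spin -147.01
[0.16513081 0.59584273 0.00747808]
```

View pics/wrist9.png

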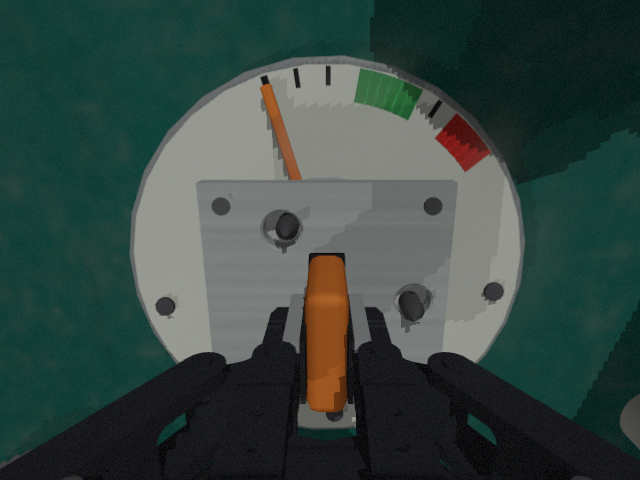

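View pics/s9c.png

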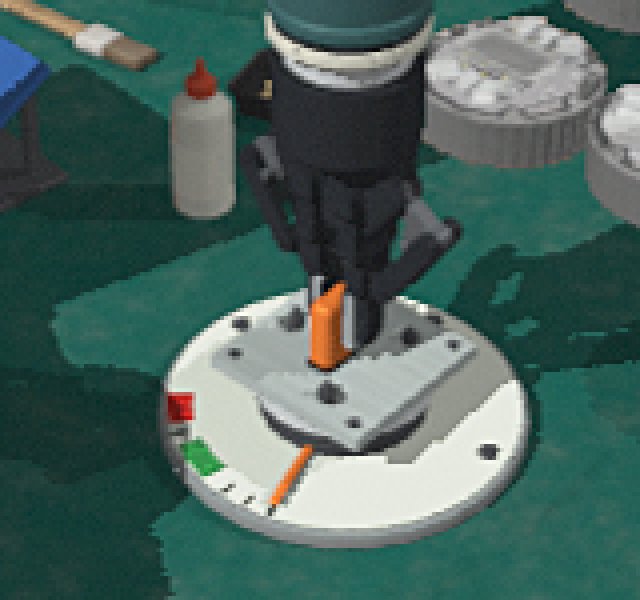

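Emit:
apply_moves(
  moves=[
    {"xyz":[0.02,-0.02,0],"spin":-6,"claw":0.5},
    {"xyz":[0.02,-0.02,0],"spin":-13,"claw":0.5},
    {"xyz":[0.02,-0.02,0],"spin":-20,"claw":0.5},
    {"xyz":[0.02,-0.02,0],"spin":-27,"claw":0.5},
    {"xyz":[0.02,-0.02,0],"spin":-34,"claw":0.5},
    {"xyz":[0.02,-0.02,0],"spin":-36,"claw":0.5},
    {"xyz":[0.02,-0.02,0],"spin":-36,"claw":0.5},
    {"xyz":[0.02,-0.02,0],"spin":-36,"claw":0.5},
  ],
)

```text
clock: 15.75
ee_pos: [482.4, -181.9, 59.5]
orientation: [-47.4, 89.5, -13.4]
ft_force: [-1.5, 2.2, 5.7]
opening: 12.8
```

```bash
python3 - <<'E'
from h import *
from plant import arm,imaging
o=arm.get_obs();plan(o,[482.7,-182.5,59.2],55.3);print(o["torque"])
for n in("wrist","scene"):
    s=imaging.snapshot(n);pickle.dump(s,open(n[0]+"10.pkl","wb"));cv2.imwrite(f"pics/{n}10.png",s["color"][:,:,::-1])
s=load("s10.pkl");crop(s,270,220,430,370,4,"pics/s10c.png")
E
```

```text
tcp [ 482.4 -181.9   59.5] tool x [ 0.008 -0.002 -1.   ] tool y heading 124.02 q [ -28.4   26.5  107.3    0.2   45.7 -152.6] F [-1.5  2.2  5.7] op 12.8 t 15.75
shift cm [ 0.03 -0.06 -0.01]
spin 68.72
spin -111.28
[ 0.64905853  0.4417135  -0.00170627]
```

View pics/wrist10.png

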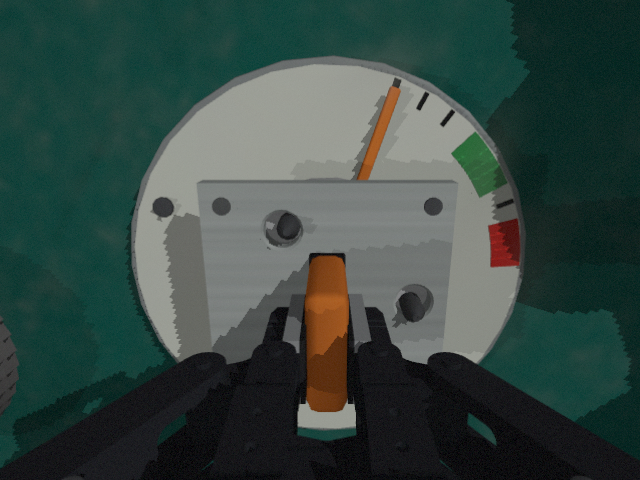

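View pics/s10c.png

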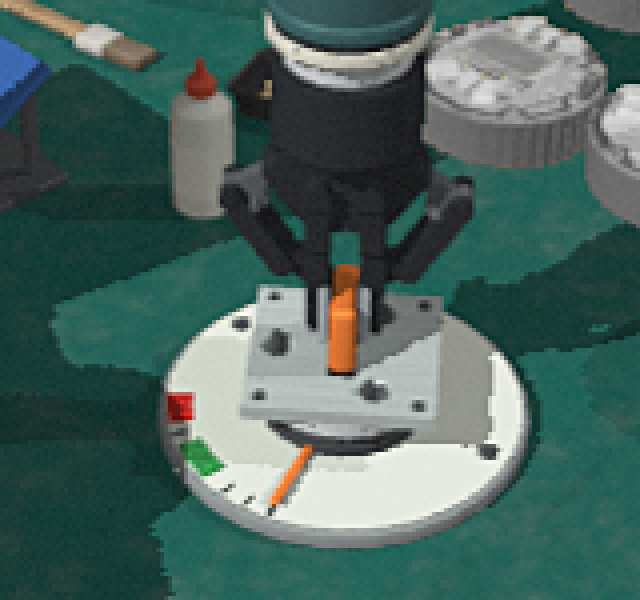

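Emit:
apply_moves(
  moves=[
    {"xyz":[0.02,-0.03,0],"spin":5,"claw":0.5},
    {"xyz":[0.02,-0.03,0],"spin":10,"claw":0.5},
    {"xyz":[0.02,-0.03,0],"spin":15,"claw":0.5},
    {"xyz":[0.02,-0.03,0],"spin":20,"claw":0.5},
    {"xyz":[0.02,-0.03,0],"spin":25,"claw":0.5},
    {"xyz":[0.02,-0.03,0],"spin":30,"claw":0.5},
    {"xyz":[0.02,-0.03,0],"spin":30,"claw":0.5},
    {"xyz":[0.02,-0.03,0],"spin":30,"claw":0.5},
  ],
)

```text
clock: 16.85
ee_pos: [482.5, -182.2, 59.5]
orientation: [-18.0, 89.5, -14.0]
ft_force: [-2.0, 1.0, 4.7]
opening: 13.3
```

```bash
cat >> h.py <<'E'
def gauge(s,c=(482.5,-182.8)):
    h=cv2.cvtColor(s["color"],cv2.COLOR_RGB2HSV);m=(h[...,0]<22)&(h[...,1]>140)&(h[...,2]>90)
    v,u=np.nonzero(m);P=onplane(s,np.c_[u,v],15)[:,:2]-c;r=np.hypot(*P.T)
    k=(r>68)&(r<92);a=np.degrees(np.arctan2(P[k,1],P[k,0])%(2*np.pi));return k.sum(),np.median(a)
E
python3 - <<'E'
from h import *
from plant import arm,imaging
o=arm.get_obs();plan(o,[482.7,-182.5,59.2],55.3);print(o["torque"])
s=imaging.snapshot("wrist");pickle.dump(s,open("w11.pkl","wb"));cv2.imwrite("pics/w11.png",s["color"][:,:,::-1])
for f in("w9.pkl","w10.pkl","w11.pkl","s9.pkl","s10.pkl"):print(f,gauge(load(f)))
E
```

```text
tcp [ 482.5 -182.2   59.5] tool x [ 0.008 -0.002 -1.   ] tool y heading 94.03 q [ -28.4   26.5  107.3    0.2   45.8 -122.6] F [-2.   1.   4.7] op 13.3 t 16.85
shift cm [ 0.03 -0.04  0.02]
spin 38.73
spin -141.27
[0.34074298 0.42282649 0.08867977]
w9.pkl (np.int64(2102), np.float64(140.73449221677268))
w10.pkl (np.int64(2017), np.float64(131.21577414131403))
w11.pkl (np.int64(2073), np.float64(133.97356499491875))
s9.pkl (np.int64(89), np.float64(131.02208393287768))
s10.pkl (np.int64(87), np.float64(131.04412247202782))
```

View pics/w11.png

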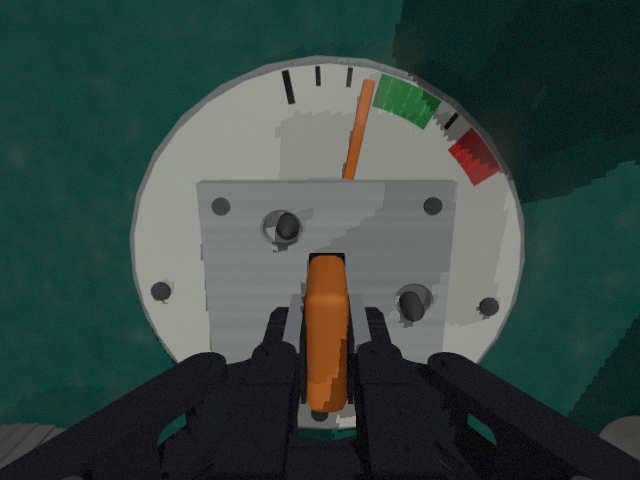

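```bash
python3 - <<'E'
from h import *
s=load("w11.pkl")
def ang(px,z=13): 
    P=onplane(s,px,z)[:,:2]-(482.5,-182.8);return np.degrees(np.arctan2(P[:,1],P[:,0])%(2*np.pi)).round(1),np.hypot(*P.T).round(1)
print(ang([(286,74),(368,84),(350,170),(379,76),(374,103),(439,101),(425,127),(471,130),(449,152)]))
E
```

```text
(array([194.2, 171.8, 170.8, 169.4, 168.6, 152. , 151.1, 140.1, 139.9]), array([93.3, 89.8, 52. , 94.1, 82.9, 95.3, 83.2, 95.1, 81.9]))
```

Emit:
apply_moves(
  moves=[
    {"xyz":[0.02,-0.02,0],"spin":4,"claw":0.5},
    {"xyz":[0.02,-0.02,0],"spin":8,"claw":0.5},
    {"xyz":[0.02,-0.02,0],"spin":11,"claw":0.5},
    {"xyz":[0.02,-0.02,0],"spin":11,"claw":0.5},
    {"xyz":[0.02,-0.02,0],"spin":11,"claw":0.5},
    {"xyz":[0.02,-0.02,0],"spin":11,"claw":0.5},
    {"xyz":[0.02,-0.02,0],"spin":11,"claw":0.5},
    {"xyz":[0.02,-0.02,0],"spin":11,"claw":0.5},
    {"xyz":[0.02,-0.02,0],"spin":11,"claw":0.5},
    {"xyz":[0.02,-0.02,0],"spin":11,"claw":0.5},
  ],
)

```text
clock: 18.15
ee_pos: [482.8, -182.6, 59.4]
orientation: [-9.8, 89.5, -16.7]
ft_force: [-1.3, 0.0, 4.6]
opening: 13.1
```

```bash
python3 - <<'E'
from h import *
from plant import arm,imaging
o=arm.get_obs();plan(o,[482.7,-182.5,59.2],55.3);print(o["torque"])
for n in("wrist","scene"):
    s=imaging.snapshot(n);pickle.dump(s,open(n[0]+"12.pkl","wb"));cv2.imwrite(f"pics/{n}12.png",s["color"][:,:,::-1])
crop(s,270,220,430,370,4,"pics/s12c.png")
E
```

```text
tcp [ 482.8 -182.6   59.4] tool x [ 0.008 -0.002 -1.   ] tool y heading 83.11 q [-2.850e+01  2.650e+01  1.073e+02  1.000e-01  4.570e+01 -1.117e+02] F [-1.3  0.   4.6] op 13.1 t 18.15
shift cm [ 0.02  0.01 -0.01]
spin 27.81
spin -152.19
[0.0971696  0.38299395 0.13320453]
```

View pics/wrist12.png

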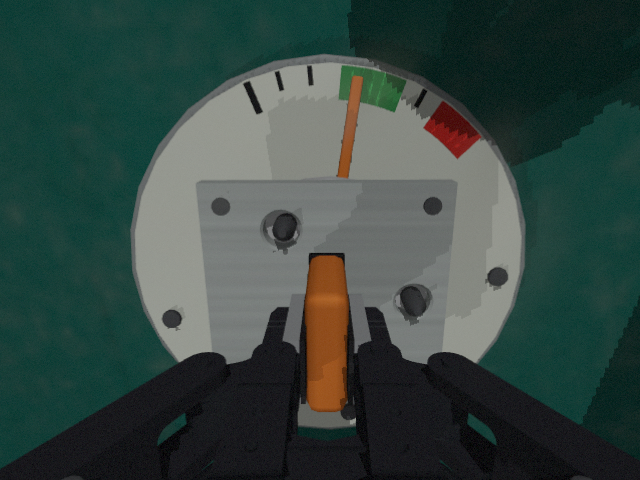

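View pics/s12c.png

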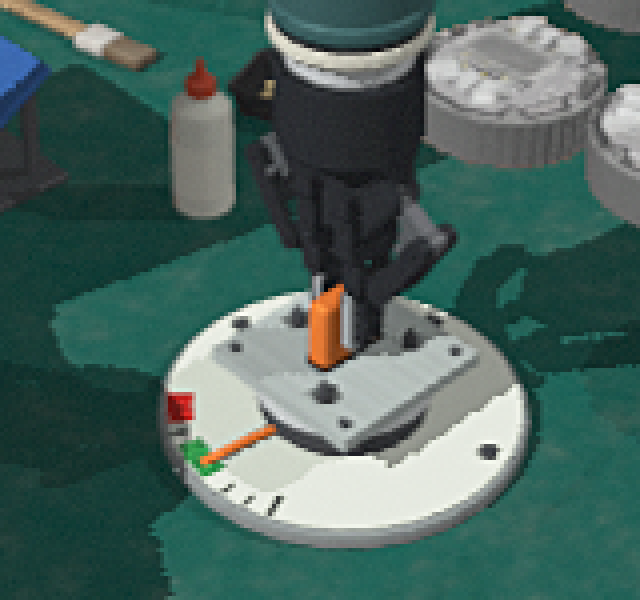

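Emit:
apply_moves(
  moves=[
    {"xyz":[0.02,0,0],"spin":3,"claw":0.5},
    {"xyz":[0.02,0,0],"spin":3,"claw":0.5},
    {"xyz":[0.02,0,0],"spin":3,"claw":0.5},
    {"xyz":[0.02,0,0],"spin":3,"claw":0.5},
    {"xyz":[0.02,0,0],"spin":3,"claw":0.5},
    {"xyz":[0.02,0,0],"spin":3,"claw":0.5},
    {"xyz":[0.02,0,0],"spin":3,"claw":0.5},
    {"xyz":[0.02,0,0],"spin":3,"claw":0.5},
    {"xyz":[0.02,0,0],"spin":3,"claw":0.5},
  ],
)

```text
clock: 19.38
ee_pos: [482.7, -182.7, 59.5]
orientation: [-7.7, 89.5, -17.5]
ft_force: [-1.7, 0.8, 6.3]
opening: 13.0
```

```bash
python3 - <<'E'
from h import *
from plant import arm,imaging
o=arm.get_obs();plan(o,[482.7,-182.5,59.2],55.3);print(o["torque"])
s=imaging.snapshot("wrist");cv2.imwrite(f"pics/w13.png",s["color"][40:200,180:500,::-1])
E
```

```text
tcp [ 482.7 -182.7   59.5] tool x [ 0.008 -0.003 -1.   ] tool y heading 80.17 q [-2.850e+01  2.650e+01  1.073e+02  1.000e-01  4.570e+01 -1.087e+02] F [-1.7  0.8  6.3] op 13.0 t 19.375
shift cm [ 0.03  0.02 -0.01]
spin 24.87
spin -155.13
[0.16628217 0.47217446 0.12606661]
```

View pics/w13.png

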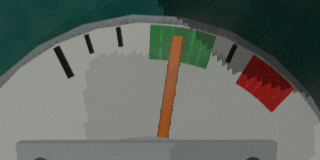

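Emit:
apply_moves(
  moves=[
    {"xyz":[0.02,0,0],"spin":-6,"claw":0.5},
    {"xyz":[0.02,0,0],"spin":-12,"claw":0.5},
    {"xyz":[0.02,0,0],"spin":-18,"claw":0.5},
    {"xyz":[0.02,0,0],"spin":-24,"claw":0.5},
    {"xyz":[0.02,0,0],"spin":-30,"claw":0.5},
    {"xyz":[0.02,0,0],"spin":-36,"claw":0.5},
    {"xyz":[0.02,0,0],"spin":-42,"claw":0.5},
    {"xyz":[0.02,0,0],"spin":-47,"claw":0.5},
    {"xyz":[0.02,0,0],"spin":-47,"claw":0.5},
  ],
)

```text
clock: 20.55
ee_pos: [482.8, -181.8, 59.5]
orientation: [-42.9, 89.5, -5.7]
ft_force: [-0.1, 4.2, 5.9]
opening: 13.1
```

```bash
python3 - <<'E'
from h import *
from plant import arm,imaging
o=arm.get_obs();plan(o,[482.7,-182.5,59.2],55.3);print(o["torque"])
s=imaging.snapshot("wrist");cv2.imwrite(f"pics/w14.png",s["color"][:,:,::-1])
E
```

```text
tcp [ 482.8 -181.8   59.5] tool x [ 0.008 -0.001 -1.   ] tool y heading 127.18 q [ -28.4   26.5  107.3    0.3   45.7 -155.8] F [-0.1  4.2  5.9] op 13.1 t 20.55
shift cm [ 0.03 -0.05 -0.05]
spin 71.88
spin -108.12
[ 1.00795667  0.36410618 -0.32139742]
```

View pics/w14.png

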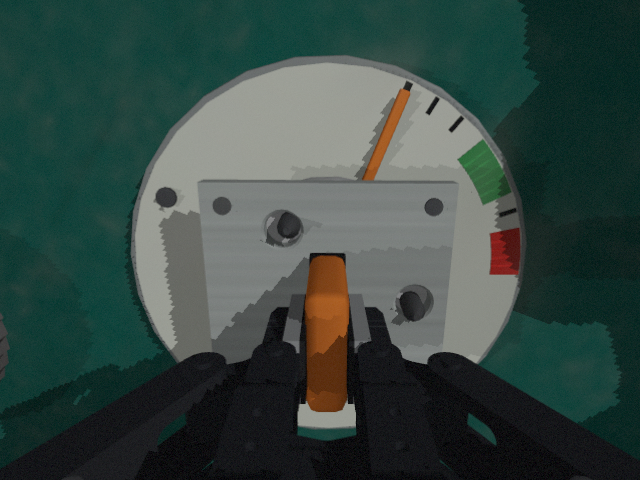

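Emit:
apply_moves(
  moves=[
    {"xyz":[0,0,0],"spin":2.5,"claw":0.5},
    {"xyz":[0,0,0],"spin":2.5,"claw":0.5},
    {"xyz":[0,0,0],"spin":2.5,"claw":2},
    {"xyz":[0,0,0],"spin":2.5,"claw":4},
    {"xyz":[0,0,0],"spin":2.5,"claw":4},
  ],
)

```text
clock: 21.22
ee_pos: [483.0, -181.9, 59.3]
orientation: [-41.1, 89.5, -6.5]
ft_force: [0.0, 0.7, 0.1]
opening: 40.1
```

Emit:
apply_moves(
  moves=[
    {"xyz":[-1,0,0],"spin":0,"claw":4},
    {"xyz":[-3,0,0],"spin":0,"claw":4},
    {"xyz":[-6,0,0],"spin":0,"claw":4},
    {"xyz":[-10,0,0],"spin":0,"claw":4},
    {"xyz":[-14,0,0],"spin":0,"claw":4},
    {"xyz":[-14,0,0],"spin":0,"claw":4},
    {"xyz":[-14,0,0],"spin":0,"claw":4},
  ],
)

```text
clock: 22.1
ee_pos: [481.4, -181.5, 199.3]
orientation: [-41.3, 89.5, -6.6]
ft_force: [-0.3, 0.2, -0.2]
opening: 40.0
```

```bash
python3 - <<'E'
from h import *
from plant import arm,imaging
o=arm.get_obs();plan(o,[482.7,-182.5,59.2],55.3)
for n in("wrist","scene","top"):
    s=imaging.snapshot(n);pickle.dump(s,open(n[0]+"15.pkl","wb"));cv2.imwrite(f"pics/{n}15.png",s["color"][:,:,::-1])
crop(load("s15.pkl"),230,200,430,370,4,"pics/s15c.png")
E
```

```text
tcp [ 481.4 -181.5  199.3] tool x [ 0.009 -0.001 -1.   ] tool y heading 124.67 q [ -28.5   15.2   99.6    0.2   64.7 -153.2] F [-0.3  0.2 -0.2] op 40.0 t 22.1
shift cm [14.02 -0.07 -0.04]
spin 69.37
spin -110.63
```

View pics/wrist15.png

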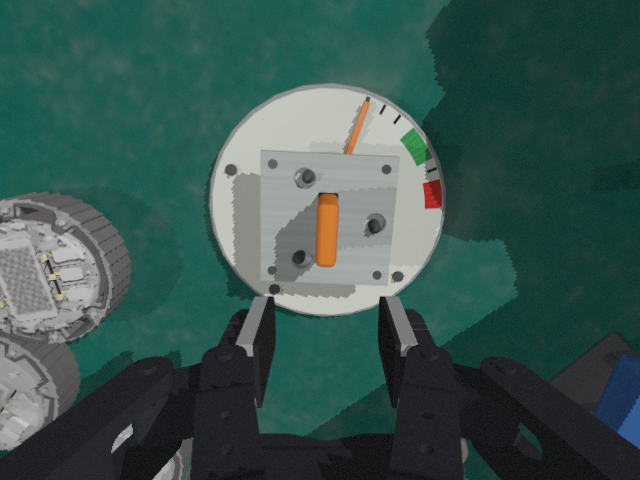

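View pics/s15c.png

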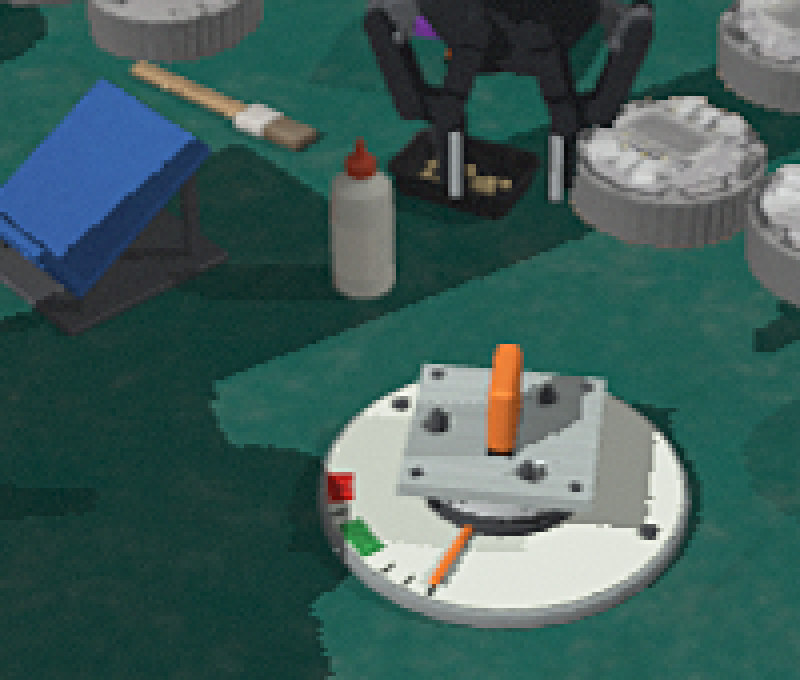

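```bash
python3 -c "
from plant import workorder
print(workorder.sign_off())"
```

```text
the job is handed in; nothing more can be done
None
```

The job is done and handed in at about 22 s of the 61 s allowed; the sign-off gave no verdict.

- **Placing:** I took the plate off the rest and pressed it flat on the table. I regripped it level, turned it to line up with the pins and lowered it onto the hub. The wrist force showed about 8 N when it seated.
- **Counter-clockwise:** I turned the plate about 69°, and the pointer stayed at its zero mark. I did not measure the hub's own turn, but hole clearance takes at most 5° or so off that.
- **Clockwise:** I turned it back until the pointer stood inside the green band and held it there for about 2 s. It first sat near the low edge (about 0.52 rad by eye), then near the middle. It stayed well short of the red.
- **Finish:** I turned it back until the pointer was at zero, released the handle and lifted the gripper clear.

**Last checks:** in the final pictures the plate lies flat with all three pins in its holes. The pointer is on the zero mark, the force is near zero, and the bottle, brush and tray look unmoved.

**Disagreements:**
- A first depth-based fit of the plate's heading was off by about 20°. I replaced it with triangulated points before moving.
- An automatic pointer reading was spoiled by the orange handle, so I read the pointer from the pictures instead.
- Just before release the wrist still read about 0.3 N m of twist. I eased the tool back 2.5° before opening the fingers.

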